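# Turn round a specimen carrier

## Robot

A 6-joint arm with a two-finger parallel gripper is mounted at the origin on the work surface. World frame = base frame: x ahead of the robot, y to its left, z up, the work surface at z = 0. Lengths are in m, angles in rad, forces in N, time in s.
With the tool pointing down it reaches from about 0.35 to 1 m from the base axis. Payload 7.1 kg.
Tool frame: the origin (TCP) lies between the finger pads; the fingertips stand 22 mm ahead of it and the grasp point (between the pads) lies 3 mm ahead of it; z points along the fingers, y is the line along which they close (so a half turn about z gives the same grasp; the last joint's range is limited). The gripper opens to 85 mm and grips with 20 to 120 N. Pads are 22 mm wide; open, the fingers measure 114 mm over their backs; the gripper's body (76 mm by 85 mm) begins 54 mm behind the grasp point. The pads swing forward as they close: fully open they stand 13 mm farther back than shut.
Start: joints at [1.324, 0.423, 1.63, -0, 1.089, -0.019], TCP at [0.141, 0.609, 0.253] pointing down, gripper open.
Joint ranges: [-3, 3], [-0.9, 2.11], [0.09, 2.58], [-1.31, 4.45], [0.11, 2.69], [-2.54, 2.54]. Speed limits (rad/s): [2.39, 2.39, 3.01, 3.14, 3.14, 3.14].

## Interface

Orientations are given as a rotation vector (axis times angle).
In Python, from rig import manip gives the robot as it stands. The module is installed in compiled form; this text tells all that it offers. Calls block until the motion is done:
- manip.move_to(position, orientation): joint-space move of the TCP to a pose.
- manip.servo_line(position, orientation=None, rate=0.15): straight line of the TCP; orientation=None keeps the orientation; rate is the mean speed in m/s.
- manip.set_joints(angles): joint-space move.
- manip.command_gripper(opening, f_grip=None): finger opening in m; f_grip is the grip in N (None keeps the last); returns when the fingers have stopped.
- manip.hold(seconds).
- manip.solve_ik(position, orientation): joint angles nearest the present ones, or None.
- manip.camera(name): name is "side" or "top"; returns a dict with "image" (420x560x3 uint8, red, green, blue), "fx", "fy", "cx", "cy" (pixels), "cam_to_world" (4x4, takes a point from camera to world coordinates). Camera axes: x right, y down, z forward; pixel columns grow to the right and rows downward; lengths in m; the calibration is good to about 2 mm. A picture is of the moment at which its call begins. There is no depth.
A pose or a line that the arm cannot do raises manip.IKError and nothing moves.
- manip.sign_off(): hands the job in; it is judged then, once.
Readings, each from a call of its own:
- manip.get_time(): time.
- manip.get_joint_positions(): joint angles.
- manip.get_joint_vel(): joint speeds.
- manip.get_tau(): joint torques, N m.
- manip.get_position(): TCP position.
- manip.get_ee_rot(): TCP orientation.
- manip.get_contact_force(): force on the tool from outside, world axes, zero at the start.
- manip.get_torque(): the same for the moment, N m.
- manip.get_width(): finger opening in m.
- manip.get_grip_force(): force on a finger pad.
Only numpy, scipy, OpenCV 4.12 (cv2) and the standard library are available. Lean on these libraries where they do the work, as an engineer would, in place of code of your own. Each camera call takes 0.05 s, during which the arm holds its last target. There are 200 camera calls.

## Task

Pry up the carrier's tight lid with the blade of the steel spatula and swing it right back. With the lid open, stand every red-capped specimen jar on the steel tray, keeping it upright all the while, and get every blue-capped empty jar standing in a cell of the carrier; then shut the lid fully. Leave the spatula lying on the tray, and do not disturb the other things on the bench.

Things in the scene. Friction and masses are not known exactly. Their poses are not given: they have to be found in the camera images.
- carrier: Insulated specimen carrier, grey box fixed to the bench, 190 x 190 x 42 mm without lid. Origin at the centre of its underside, z up; front (opening side) at its -x face, hinge along the +x rim, y along the hinge. Floor 8 mm, walls 12 mm; a dark foam cross 18 mm thick, 36 mm high makes 2 x 2 cells, 74 x 74 mm each. Jars standing in it reach 72 mm above the bench, 30 mm above the rim
- lid (a joint): Lid of the carrier, lime green shell 190 x 190 x 45 mm (outer top 88 mm above the bench when shut, walls 10 mm, top 8 mm), hinged on the carrier's +x rim. 0 shut, grows to 1.9 rad (stop) as the front edge swings up and back. No latch, no handle: a stiff hinge holds it at any angle; lifting it takes 3 to 4 N at the lip
- lid_lip (a point): Middle of the underside of the lid's front lip (sticks out 14 mm, 100 mm wide, 5 mm thick; this point is 7 mm in from its outer edge); moves with the lid. Shut, the lip is 9 mm above a flange of the same outline on the carrier (flange top 34 mm above the bench): the slot between, 9 mm high, 14 mm deep, open to the front, too tight for fingers, takes the blade
- lid_hinge (a point): Point on the lid's hinge axis, mid-width, 42 mm above the bench; 197 mm from lid_lip
- spatula: Stiff steel spatula, 190 mm long, 110 g: black handle 110 long x 22 wide x 24 mm high, from which a straight flat steel blade 80 x 26 x 3 mm sticks out, at mid-height of the handle (12 mm up). Origin under the middle of the handle, x along the tool to the blade, z up as it lies. Balances about 32 mm ahead of the origin
- spatula_tip (a point): Middle of the blade's front edge, 135 mm ahead of the spatula's origin and 12 mm above its underside
- tray: Shallow stainless tray fixed to the bench, 260 (x) x 180 (y) mm outside, rim 14 mm high, walls and floor 4 mm; origin at the centre of its underside
- cell0 (a point): Centre of the floor of one of the carrier's four cells, 8 mm above the bench
- cell1 (a point): Centre of the floor of one of the carrier's four cells, 8 mm above the bench
- cell2 (a point): Centre of the floor of one of the carrier's four cells, 8 mm above the bench
- cell3 (a point): Centre of the floor of one of the carrier's four cells, 8 mm above the bench
- sample1: Specimen jar with a RED cap and amber contents, in the carrier at the start (may be absent): squat, 64 mm tall, 56 mm across (straight-sided; the cap, as wide as the body, is the top 18 mm), about 110 g, heavy base; origin at the centre of its underside, z up along it
- sample2: Specimen jar with a RED cap and amber contents, in the carrier at the start (may be absent): squat, 64 mm tall, 56 mm across (straight-sided; the cap, as wide as the body, is the top 18 mm), about 110 g, heavy base; origin at the centre of its underside, z up along it
- sample3: Specimen jar with a RED cap and amber contents, in the carrier at the start (may be absent): squat, 64 mm tall, 56 mm across (straight-sided; the cap, as wide as the body, is the top 18 mm), about 110 g, heavy base; origin at the centre of its underside, z up along it
- empty0: Clean empty jar with a BLUE cap, in the carrier from the start: squat, 64 mm tall, 56 mm across (straight-sided; the cap, as wide as the body, is the top 18 mm), about 110 g, heavy base; origin at the centre of its underside, z up along it
- empty1: Clean empty jar with a BLUE cap, on the bench at the start (may be absent): squat, 64 mm tall, 56 mm across (straight-sided; the cap, as wide as the body, is the top 18 mm), about 110 g, heavy base; origin at the centre of its underside, z up along it
- empty2: Clean empty jar with a BLUE cap, on the bench at the start (may be absent): squat, 64 mm tall, 56 mm across (straight-sided; the cap, as wide as the body, is the top 18 mm), about 110 g, heavy base; origin at the centre of its underside, z up along it
- empty3: Clean empty jar with a BLUE cap, on the bench at the start (may be absent): squat, 64 mm tall, 56 mm across (straight-sided; the cap, as wide as the body, is the top 18 mm), about 110 g, heavy base; origin at the centre of its underside, z up along it
- reagent: Bystander: amber reagent bottle, 60 mm across, 115 mm tall; origin under its centre
- stain: Bystander: white stain pot with a green cap, 48 mm across, 85 mm tall; origin under its centre
- tipbox: Bystander: blue pipette-tip box 85 x 122 x 63 mm; origin under its centre
Mind the look-alikes: they are no part of the job. Several things look just like the spatula: the one meant starts nearest to the robot's base. Leave any turquoise look-alike of the empty2 alone.

How it is judged:
On the way, in this order (a step that is already met when the one before it is completed fails the run):
1. the lid is pried up by the spatula (lid above 0.12 rad while the spatula bears on it) (value of joint lid above 0.12 rad and contact force between spatula and lid above 0.3 N), for 0.05 s.
2. the lid stands wide open, above 1.3 rad (value of joint lid above 1.3 rad), for 0.3 s.
3. with the lid still open (above 1 rad), all blue-capped jars stand in the carrier and all red-capped jars stand on the tray (x of empty0 in the frame of carrier between -0.08 and 0.08 m and y of empty0 in the frame of carrier between -0.08 and 0.08 m and z of each of empty0, empty1, empty2, empty3 in the frame of carrier below 0.016 m and angle between each of empty0, empty1, empty2, empty3, sample1, sample2, sample3's own z axis and vertical below 0.15 rad and x of empty1 in the frame of carrier between -0.08 and 0.08 m and y of empty1 in the frame of carrier between -0.08 and 0.08 m and x of empty2 in the frame of carrier between -0.08 and 0.08 m and y of empty2 in the frame of carrier between -0.08 and 0.08 m and x of empty3 in the frame of carrier between -0.08 and 0.08 m and y of empty3 in the frame of carrier between -0.08 and 0.08 m and x of sample1 in the frame of tray between -0.125 and 0.125 m and y of sample1 in the frame of tray between -0.085 and 0.085 m and z of each of sample1, sample2, sample3 in the frame of tray below 0.012 m and x of sample2 in the frame of tray between -0.125 and 0.125 m and y of sample2 in the frame of tray between -0.085 and 0.085 m and x of sample3 in the frame of tray between -0.125 and 0.125 m and y of sample3 in the frame of tray between -0.085 and 0.085 m and value of joint lid above 1 rad), for 0.3 s.
At the end, for the whole second after the job is handed in: Lid shut (below 0.04 rad); every blue-capped jar upright on the floor of a carrier cell; every red-capped jar upright (within 0.15 rad) on the tray's floor; spatula lying on the tray, within its rim; all at rest (x of empty0 in the frame of carrier between -0.08 and 0.08 m and y of empty0 in the frame of carrier between -0.08 and 0.08 m and z of each of empty0, empty1, empty2, empty3 in the frame of carrier below 0.016 m and angle between each of empty0, empty1, empty2, empty3, sample1, sample2, sample3's own z axis and vertical below 0.15 rad and x of empty1 in the frame of carrier between -0.08 and 0.08 m and y of empty1 in the frame of carrier between -0.08 and 0.08 m and x of empty2 in the frame of carrier between -0.08 and 0.08 m and y of empty2 in the frame of carrier between -0.08 and 0.08 m and x of empty3 in the frame of carrier between -0.08 and 0.08 m and y of empty3 in the frame of carrier between -0.08 and 0.08 m and x of sample1 in the frame of tray between -0.125 and 0.125 m and y of sample1 in the frame of tray between -0.085 and 0.085 m and z of each of sample1, sample2, sample3 in the frame of tray below 0.012 m and x of sample2 in the frame of tray between -0.125 and 0.125 m and y of sample2 in the frame of tray between -0.085 and 0.085 m and x of sample3 in the frame of tray between -0.125 and 0.125 m and y of sample3 in the frame of tray between -0.085 and 0.085 m and value of joint lid below 0.04 rad and x of spatula in the frame of tray between -0.125 and 0.125 m and y of spatula in the frame of tray between -0.085 and 0.085 m and z of spatula in the frame of tray below 0.03 m and x of spatula_tip in the frame of tray between -0.128 and 0.128 m and y of spatula_tip in the frame of tray between -0.088 and 0.088 m and z of spatula_tip in the frame of tray below 0.045 m and linear speed of each of empty0, empty1, empty2, empty3, sample1, sample2, sample3, spatula below 0.02 m/s); the robot touches nothing.
It fails at once if the reagent is knocked over or shoved out of place (distance of reagent from where it was at the start of the episode above 0.04 m or angle between reagent's own z axis and vertical above 0.5 rad).
It fails at once if the stain is knocked over or shoved out of place (distance of stain from where it was at the start of the episode above 0.04 m or angle between stain's own z axis and vertical above 0.5 rad).
It fails at once if the tipbox is knocked over or shoved out of place (distance of tipbox from where it was at the start of the episode above 0.04 m or angle between tipbox's own z axis and vertical above 0.5 rad).
It fails at once if a specimen jar is tipped over (tilted more than about 35 degrees) (angle between any of sample1, sample2, sample3's own z axis and vertical above 0.6 rad).
Of sample1, sample2, sample3 only 2 to 3 are there at a start; the rules pass over those that are not, and their reading is None.
Of empty1, empty2, empty3 only 2 to 3 are there at a start; the rules pass over those that are not, and their reading is None.
At some moment in a run one of empty0, empty1, empty2, empty3, spatula may be knocked a few centimetres aside while the robot is not near it.
It also fails if it takes over 210 s, if anything falls off the work surface, if the arm or the gripper's body presses on something with over 40 N, if the wrist force passes 120 N, or if a joint passes its speed limit or range.

## Working session

There is one attempt and no reset: what is moved stays moved. The work goes in short steps, each a Python script; the robot and the scene stay as the last script left them, time stands still between calls to the robot, and variables do not carry over. Pictures are saved under pics/ and viewed, at most 15 in all, crops included, and the job is handed in when it is done.

```bash
mkdir -p pics; ls
python3 - <<'E'
from rig import manip
import cv2
for n in("top","side"):
    c=manip.camera(n); cv2.imwrite(f"pics/{n}0.png",c["image"][:,:,::-1]); print(n,c["fx"],c["fy"],c["cx"],c["cy"],c["cam_to_world"].round(4).tolist() if hasattr(c["cam_to_world"],'round') else c["cam_to_world"])
print(manip.get_time(),manip.get_ee_rot(),manip.get_width())
E
```

```text
pics
top 383.9973006346217 383.9973006346217 281.28844791064284 214.6043874961709 [[-0.0758, -0.9745, 0.2112, 0.395], [-0.9971, 0.0734, -0.0191, -0.1069], [0.0031, -0.2121, -0.9772, 1.0807], [0.0, 0.0, 0.0, 1.0]]
side 466.8309178098546 466.8309178098546 292.28762216653286 212.37692193039115 [[0.7852, -0.4725, 0.4003, 0.1405], [-0.6191, -0.5827, 0.5265, -0.7557], [-0.0155, -0.6612, -0.75, 0.9726], [0.0, 0.0, 0.0, 1.0]]
0.1 [-3.57038506e-01 -3.12105027e+00  2.23411474e-03] 0.0852951499924491
```

View pics/top0.png

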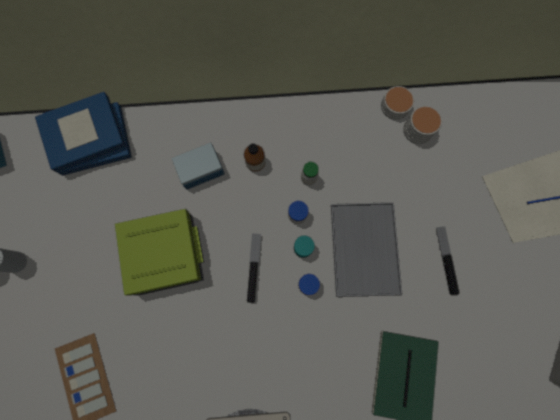

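View pics/side0.png

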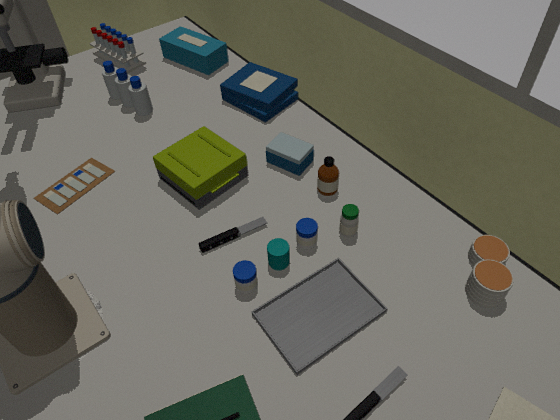

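```bash
cat > h.py <<'E'
import numpy as np, cv2
from scipy.spatial.transform import Rotation as R
from rig import manip
def ray(c,u,v):
    T=np.array(c["cam_to_world"]); d=np.array([(u-c["cx"])/c["fx"],(v-c["cy"])/c["fy"],1.]); return T[:3,3],T[:3,:3]@d
def onz(c,u,v,z):
    o,d=ray(c,u,v); return o+d*(z-o[2])/d[2]
def proj(c,p):
    T=np.array(c["cam_to_world"]); q=T[:3,:3].T@(np.array(p)-T[:3,3]); return np.array([c["fx"]*q[0]/q[2]+c["cx"],c["fy"]*q[1]/q[2]+c["cy"]])
def tri(c1,p1,c2,p2):
    A=[];b=[]
    for c,p in((c1,p1),(c2,p2)):
        o,d=ray(c,*p); d=d/np.linalg.norm(d); M=np.eye(3)-np.outer(d,d); A.append(M); b.append(M@o)
    return np.linalg.lstsq(np.vstack(A),np.hstack(b),rcond=None)[0]
def blobs(c,lo,hi,amin=40):
    h=cv2.cvtColor(c["image"],cv2.COLOR_RGB2HSV); m=cv2.inRange(h,np.array(lo),np.array(hi))
    n,l,s,ce=cv2.connectedComponentsWithStats(m)
    return [(ce[i].round(1).tolist(),int(s[i,4]),s[i,:4].tolist()) for i in range(1,n) if s[i,4]>=amin]
def crop(c,x,y,w,h,k,name):
    im=c["image"][y:y+h,x:x+w,::-1]; im=cv2.resize(im,None,fx=k,fy=k,interpolation=cv2.INTER_CUBIC)
    cv2.imwrite(name,np.clip(im.astype(float)*1.6,0,255).astype(np.uint8))
def down(yaw,tilt=0):
    "tool pointing down, closing axis (tool y) at angle yaw from world x"
    y=np.array([np.cos(yaw),np.sin(yaw),0]); z=np.array([0,0,-1.]); x=np.cross(y,z)
    return R.from_matrix(np.c_[x,y,z]).as_rotvec()
E
python3 - <<'E'
from h import *
t=manip.camera("top"); s=manip.camera("side")
a=t["image"][200:310,105:325]; b=s["image"][120:310,145:345]
a=cv2.resize(a,None,fx=3.4,fy=3.4,interpolation=cv2.INTER_CUBIC)
cv2.imwrite("pics/a.png",np.clip(a[:,:,::-1]*1.7,0,255).astype(np.uint8))
b=cv2.resize(b,None,fx=3.1,fy=3.1,interpolation=cv2.INTER_CUBIC)
cv2.imwrite("pics/b.png",np.clip(b[:,:,::-1]*1.7,0,255).astype(np.uint8))
for n,c in(("t",t),("s",s)):
    print(n,"blue",blobs(c,(112,150,70),(125,255,255)));print(n,"turq",blobs(c,(80,150,60),(95,255,255)))
    print(n,"black",blobs(c,(0,0,0),(180,255,38),60))
for p in((253,283),(448,275),(407,378)): print(p,onz(t,*p,.02))
for p in((331,205),(393,203),(400,295),(336,297)): print(p,onz(t,*p,.014))
E
```

```text
t blue []
t turq [([303.7, 245.9], 240, [295, 237, 18, 19])]
t black [([489.8, 80.7], 314, [405, 75, 155, 12]), ([153.1, 132.5], 1217, [54, 87, 335, 88]), ([23.8, 111.8], 76, [0, 110, 49, 5]), ([253.0, 149.2], 79, [248, 144, 10, 11]), ([204.0, 179.4], 140, [185, 171, 38, 18]), ([450.2, 274.6], 329, [443, 255, 16, 40]), ([180.6, 281.1], 140, [140, 263, 63, 32]), ([252.2, 281.9], 264, [248, 263, 10, 39]), ([407.0, 378.3], 231, [403, 350, 9, 57])]
s blue []
s turq [([174.2, 34.2], 58, [167, 29, 17, 13]), ([190.5, 47.6], 42, [183, 41, 17, 12]), ([277.5, 247.0], 307, [267, 238, 22, 18])]
s black [([29.3, 60.3], 1634, [0, 44, 68, 41]), ([396.6, 169.9], 461, [297, 97, 189, 137]), ([328.3, 161.4], 85, [324, 157, 10, 10]), ([200.0, 189.1], 493, [157, 167, 90, 42]), ([30.4, 230.3], 691, [18, 203, 26, 56]), ([218.5, 239.6], 422, [199, 227, 40, 26]), ([535.2, 270.6], 161, [510, 251, 50, 39]), ([21.6, 285.2], 256, [0, 264, 39, 39]), ([363.9, 407.0], 439, [344, 391, 37, 29]), ([232.0, 416.4], 80, [221, 412, 19, 8])]
(253, 283) [ 0.44021035 -0.03639864  0.02      ]
(448, 275) [ 0.42138208 -0.56973587  0.02      ]
(407, 378) [ 0.16804581 -0.41944097  0.02      ]
(331, 205) [ 0.64294104 -0.2715513   0.014     ]
(393, 203) [ 0.63548076 -0.44929509  0.014     ]
(400, 295) [ 0.37808947 -0.43288978  0.014     ]
(336, 297) [ 0.38599554 -0.25857475  0.014     ]
```

View pics/a.png

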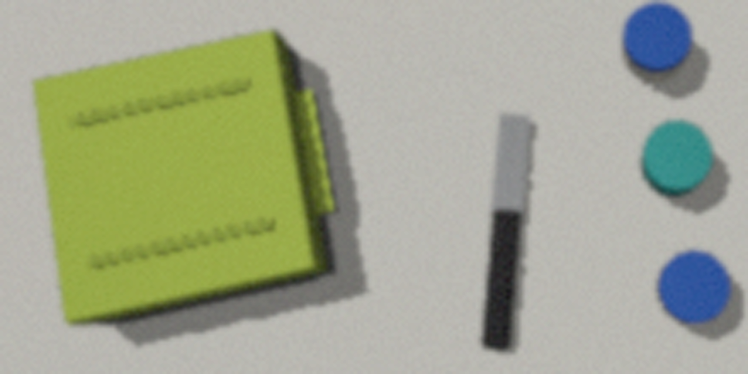

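View pics/b.png

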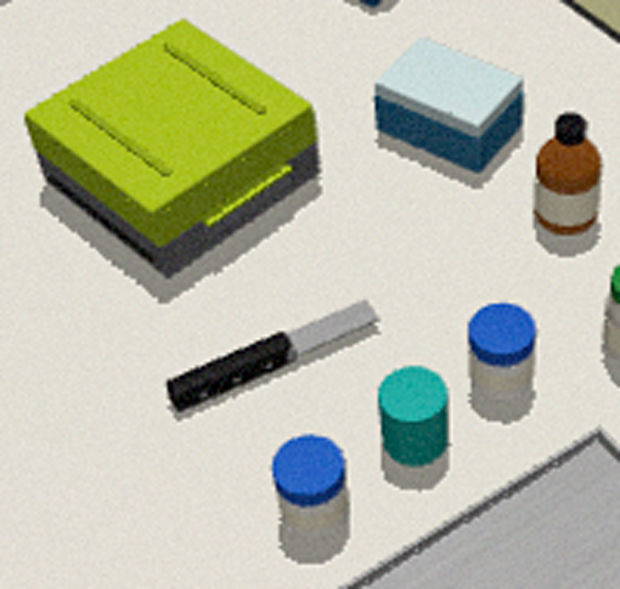

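Run:
```python
from h import *
t=manip.camera("top"); s=manip.camera("side")
f=lambda L,k,o:np.array(L)/k+o
tc=f([(35,80),(275,32),(322,271),(68,322)],3.4,[105,200]); sc=f([(183,20),(317,107),(155,210),(27,115)],3.1,[145,120])
P=np.array([tri(t,a,s,b) for a,b in zip(tc,sc)]); print(P.round(4))
for c,q in((t,tc),(s,sc)): 
    Q=np.array([onz(c,*p,.088) for p in q]); print(Q.mean(0).round(4), [np.linalg.norm(Q[i]-Q[(i+1)%4]).round(4) for i in range(4)])
    d=Q[0]+Q[3]-Q[1]-Q[2]; e=Q[0]+Q[1]-Q[2]-Q[3]; print("hinge dir",np.arctan2(d[1],d[0]), "y-dir",np.arctan2(-e[1],-e[0])+np.pi/2)
for n,c in(("t",t),("s",s)):
    print(n,"blue",blobs(c,(105,160,70),(119,255,255)))
def rect(c,x,y,w,h):
    m=(c["image"][y:y+h,x:x+w].max(2)<45).astype(np.uint8); 
    r=cv2.minAreaRect(np.argwhere(m)[:,::-1].astype(np.float32)); return cv2.boxPoints(r)+[x,y]
for c,roi in((t,(243,255,22,50)),(s,(192,220,58,35))):
    b=rect(c,*roi); print(b.round(1).tolist()); 
    e=[(b[i]+b[(i+1)%4])/2 for i in range(4)]
    l=[np.linalg.norm(e[i]-e[(i+2)%4]) for i in range(2)]; k=int(np.argmax(l))
    print("ends",[onz(c,*e[j],.016).round(4) for j in(k,k+2)], "mid",onz(c,*b.mean(0),.016).round(4))
```

```text
[[0.6208 0.312  0.0836]
 [0.648  0.1247 0.0824]
 [0.459  0.091  0.0959]
 [0.4354 0.284  0.0837]]
[0.5374 0.2032 0.088 ] [np.float64(0.1873), np.float64(0.1893), np.float64(0.1907), np.float64(0.1877)]
hinge dir 1.6964542203177675 y-dir -1.4160426535114228
[0.5427 0.1997 0.088 ] [np.float64(0.1904), np.float64(0.1846), np.float64(0.1829), np.float64(0.1856)]
hinge dir 1.7275857369338843 y-dir -1.436079226185539
t blue [([297.9, 210.6], 255, [290, 202, 17, 18]), ([308.8, 284.2], 283, [300, 275, 19, 19])]
s blue [([120.4, 70.5], 40, [116, 68, 10, 6]), ([134.0, 78.3], 41, [130, 76, 9, 6]), ([306.3, 225.8], 276, [296, 218, 21, 17]), ([243.9, 269.9], 348, [233, 261, 23, 19])]
[[247.0, 301.6], [250.3, 261.6], [257.5, 262.2], [254.2, 302.2]]
ends [array([ 0.4975, -0.042 ,  0.016 ]), array([ 0.3907, -0.0265,  0.016 ])] mid [ 0.4435 -0.0342  0.016 ]
[[197.5, 243.2], [236.3, 226.2], [240.5, 235.8], [201.7, 252.8]]
ends [array([ 0.4998, -0.0459,  0.016 ]), array([ 0.3904, -0.0299,  0.016 ])] mid [ 0.4443 -0.0378  0.016 ]
```

```bash
cat >> h.py <<'E'
C=np.array([.540,.2015,0]); YAW=1.71
cx=np.array([np.cos(YAW),np.sin(YAW),0]); cy=np.array([-np.sin(YAW),np.cos(YAW),0]); cz=np.array([0,0,1.])
def car(x,y,z): return C+x*cx+y*cy+z*cz
H=car(.095,0,.042)
def swing(p,rv,th):
    r=R.from_rotvec(th*cy); return H+r.apply(p-H),(r*R.from_rotvec(rv)).as_rotvec()
E
python3 - <<'E'
from h import *
sy=-.146; g=np.array([.444,-.036,.026])+.03*np.array([np.cos(sy),np.sin(sy),0])
def ik(p,o):
    q=manip.solve_ik(p,o); return None if q is None else np.round(q,2).tolist()
for f in(1,-1):
    print(f,ik(g+[0,0,.1],down(sy+f*np.pi/2)),ik(g,down(sy+f*np.pi/2)))
    p=car(-.098-.105,0,.0515); o=down(YAW+f*np.pi/2)
    for th in(0,.3,.6,.9,1.2,1.5): print(th,ik(*swing(p,o,th)))
E
```

```text
1 [-0.11, 0.41, 2.04, -0.0, 0.69, -1.53] [-0.11, 0.61, 2.06, -0.0, 0.47, -1.53]
0 None
0.3 None
0.6 None
0.9 [0.55, 0.51, 1.69, -0.81, 1.46, -2.41]
1.2 [0.72, 0.63, 1.57, -0.92, 1.78, -2.34]
1.5 [0.84, 0.79, 1.42, -1.05, 2.06, -2.35]
-1 [-0.11, 0.41, 2.04, -0.0, 0.69, 1.61] [-0.11, 0.61, 2.06, -0.0, 0.47, 1.61]
0 [-0.02, 0.64, 1.85, -0.0, 0.65, -0.16]
0.3 [0.15, 0.51, 1.85, -0.41, 0.83, 0.3]
0.6 [0.36, 0.47, 1.79, -0.66, 1.13, 0.58]
0.9 [0.55, 0.51, 1.69, -0.81, 1.46, 0.73]
1.2 [0.72, 0.63, 1.57, -0.92, 1.78, 0.8]
1.5 [0.84, 0.79, 1.42, -1.05, 2.06, 0.79]
```

Run:
```python
from h import *
sy=-.146; g=np.array([.444,-.036,.026])+.03*np.array([np.cos(sy),np.sin(sy),0]); o=down(sy-np.pi/2)
manip.command_gripper(.06,f_grip=110)
manip.move_to(g+[0,0,.1],o); manip.servo_line(g); manip.command_gripper(0.0)
print(manip.get_width(),manip.get_grip_force())
manip.servo_line(g+[0,0,.12]); 
print(manip.get_contact_force())
manip.move_to(car(-.098-.105-.04,0,.0515+.05),down(YAW-np.pi/2))
print(manip.get_time(),manip.get_position())
s=manip.camera("side");crop(s,140,100,240,180,3,"pics/c.png")
```

```text
0.01947922587858443 108.01310420036316
[ 0.21683648 -0.32135971 -1.92305683]
7.1167 [ 0.57337097 -0.03910121  0.10110084]
```

View pics/c.png

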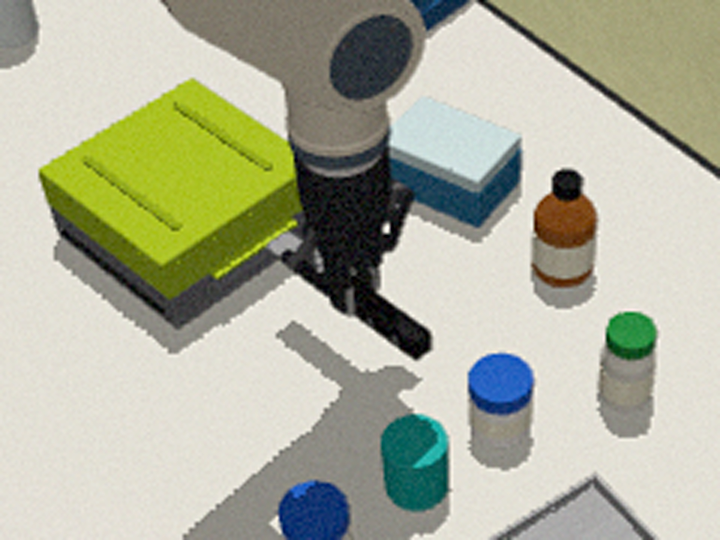

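Run:
```python
from h import *
s=manip.camera("side");crop(s,205,165,60,45,10,"pics/d.png")
p=manip.get_position(); z=p[2]-.014
for y in(-.013,.013): print((proj(s,[*(car(-.138,y,0)[:2]),z])-[205,165])*10)
print((proj(s,car(-.109,.05,.048))-[205,165])*10,(proj(s,car(-.109,-.05,.048))-[205,165])*10)
```

```text
[297.17542805 114.23687428]
[224.82090743 163.72185359]
[ 70.74175131 284.70216468] [341.81850601  98.75557998]
```

View pics/d.png

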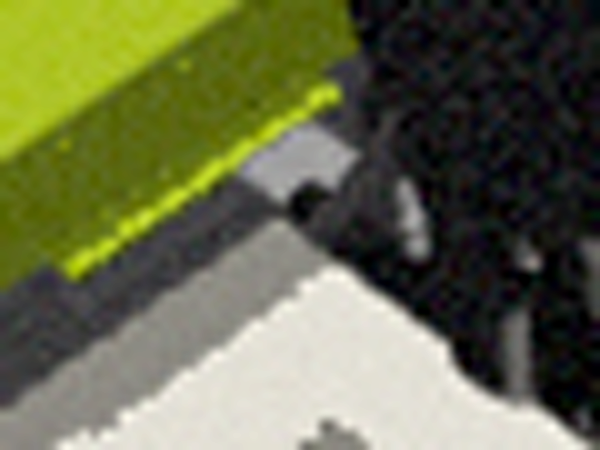

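Run:
```python
from h import *
o=down(YAW-np.pi/2)
manip.servo_line(car(-.098-.105-.04,0,.0515),o); f0=np.array(manip.get_contact_force()); print(f0)
for x in np.arange(-.233,-.190,.004):
    manip.servo_line(car(x,0,.0515),o,rate=.05); f=np.array(manip.get_contact_force())-f0
    print(round(x,3),f.round(2),round(f@cx,2))
    if f@cx<-3: break
s=manip.camera("side");crop(s,145,120,160,120,5,"pics/e.png")
```

```text
[-0.49887133 -0.38191696 -0.98345527]
-0.233 [-0.95  0.13 -0.13] 0.26
-0.229 [0.34 0.69 0.41] 0.64
-0.225 [ 0.51  0.24 -0.15] 0.17
-0.221 [ 0.53 -0.32 -0.03] -0.4
-0.217 [ 0.35  1.16 -0.02] 1.1
-0.213 [ 0.4   0.66 -0.25] 0.59
-0.209 [0.44 0.87 0.26] 0.8
-0.205 [-0.33  0.54  0.59] 0.58
-0.201 [ 0.3   0.49 -0.24] 0.45
-0.197 [-0.12  0.62 -0.06] 0.63
-0.193 [ 1.14 -9.04 -0.03] -9.11
```

View pics/e.png

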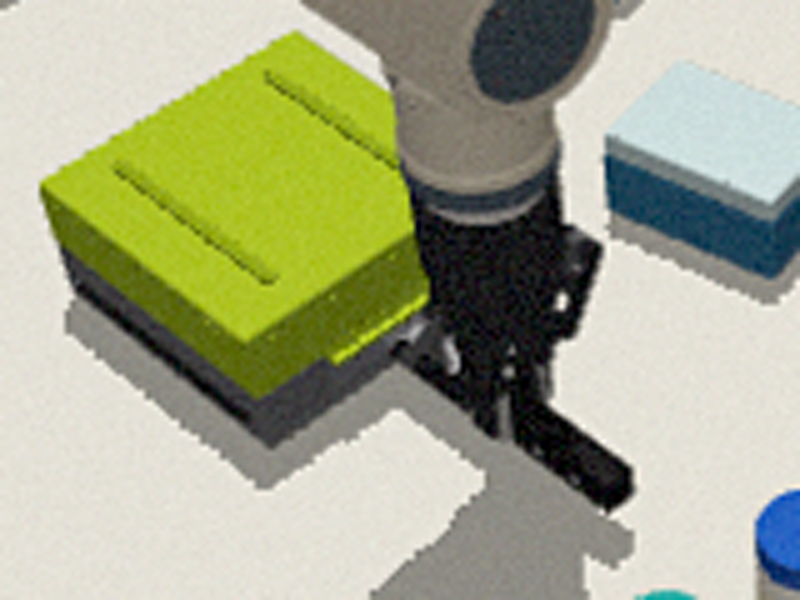

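Run:
```python
from h import *
o=down(YAW-np.pi/2); p0=car(-.1965,0,.0515)
manip.servo_line(p0,o,rate=.05)
for th in np.arange(.05,1.56,.1):
    p,r=swing(p0,o,th); manip.servo_line(p,r,rate=.1)
    f=np.array(manip.get_contact_force()); print(round(th,2),f.round(1),manip.get_time())
    if np.linalg.norm(f)>30: break
s=manip.camera("side");cv2.imwrite("pics/f.png",s["image"][:,:,::-1])
```

```text
0.05 [-0.   0.7 -1.4] 11.1417
0.15 [ 0.2 -0.2 -2.4] 11.5833
0.25 [-0.7  0.1 -0.2] 12.025
0.35 [-0.  -0.7 -1.4] 12.4667
0.45 [ 0.1 -0.7 -1.8] 12.9083
0.55 [-0.1  0.3 -1.4] 13.35
0.65 [ 0.3 -0.4 -0.9] 13.7917
0.75 [-0.7  1.  -0. ] 14.2333
0.85 [ 0.3 -0.3 -0.7] 14.675
0.95 [ 0.   0.  -0.2] 15.1167
1.05 [-0.   0.3 -0.4] 15.5583
1.15 [-0.3  0.1 -1.7] 16.0
1.25 [ 0.3 -0.3 -0.9] 16.4417
1.35 [-0.1  0.  -1.1] 16.8833
1.45 [ 0.5 -0.6 -1.1] 17.325
1.55 [-0.5  0.4 -1.2] 17.7667
```

View pics/f.png

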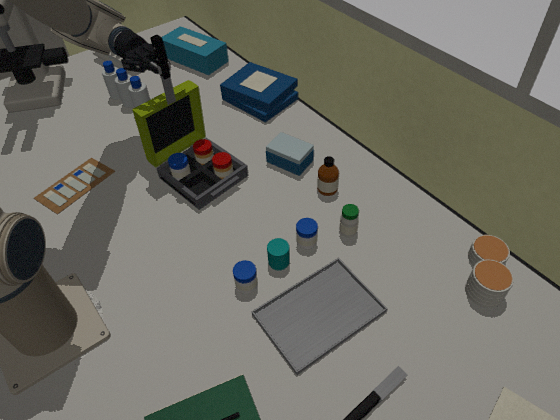

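```bash
cat >> h.py <<'E'
TC=np.array([.5106,-.353,0]); TY=-.052
tx=np.array([np.cos(TY),np.sin(TY),0]); ty=np.array([-np.sin(TY),np.cos(TY),0])
def tr(x,y,z): return TC+x*tx+y*ty+z*np.array([0,0,1.])
E
python3 - <<'E'
from h import *
o=down(YAW-np.pi/2); p0=car(-.1965,0,.0515)
th=1.55
for t in(1.62,1.69,1.74):
    try: manip.servo_line(*swing(p0,o,t),rate=.1); th=t
    except manip.IKError as e: print(e);break
print(th,manip.get_contact_force())
p,r=swing(p0-.04*cx,o,th); manip.servo_line(p,r,rate=.15)
p=p-.08*cx; 
try: manip.servo_line(p,r,rate=.2)
except manip.IKError as e: print(e)
so=down(TY-np.pi/2)
q=manip.solve_ik(tr(-.04+.033,-.045,.2),so);print(q)
manip.move_to(car(-.28,0,.3),o)
manip.move_to(tr(-.007,-.045,.2),so)
manip.servo_line(tr(-.007,-.045,.06),so)
f0=np.array(manip.get_contact_force())
for z in(.04,.034,.032,.0305):
    manip.servo_line(tr(-.007,-.045,z),so,rate=.05); f=np.array(manip.get_contact_force())-f0; print(z,f.round(1))
    if f[2]>4: break
print(manip.get_time())
t=manip.camera("top");cv2.imwrite("pics/g.png",t["image"][:,:,::-1])
E
```

```text
1.74 [ 0.30712901 -0.39908729 -1.28678119]
[-6.89141872e-01  5.05285093e-01  1.63337949e+00 -8.88178420e-16
  1.00292807e+00  9.33654455e-01]
0.04 [-0.2  1.1 -1. ]
0.034 [ 0.3  1.2 -1.7]
0.032 [ 0.1  1.8 -1.1]
0.0305 [-2.6  1.7  5.1]
24.8417
```

View pics/g.png

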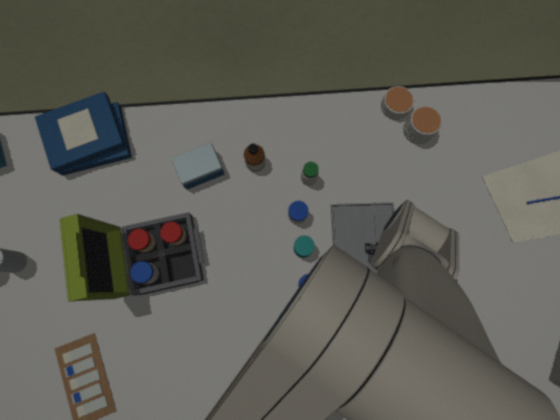

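```bash
cat >> h.py <<'E'
def jars():
    t=manip.camera("top"); s=manip.camera("side"); out={}
    for n,rngs in(("red",[((0,150,60),(8,255,255)),((170,150,60),(180,255,255))]),("blue",[((105,160,60),(119,255,255))])):
        L=[]
        for c in(t,s): L.append([b for r in rngs for b in blobs(c,*r,amin=60)])
        res=[]
        for b in L[0]:
            g=[(np.linalg.norm(np.array(d[0])-proj(s,onz(t,*b[0],.06))),np.linalg.norm(np.array(d[0])-proj(s,onz(t,*b[0],.07))),d) for d in L[1]]
            if not g: continue
            k=min(g,key=lambda e:min(e[:2]))
            if min(k[:2])<12: res.append((tri(t,b[0],s,k[2][0]).round(4).tolist(),b[1],k[2][1]))
            else: res.append(("top only",onz(t,*b[0],.064).round(4).tolist(),b[1]))
        out[n]=res
    return out,t,s
E
python3 - <<'E'
from h import *
manip.command_gripper(.034); print(manip.get_width())
so=down(TY-np.pi/2)
manip.servo_line(tr(-.007,-.045,.2),so); manip.move_to([.3,-.3,.35],down(0))
o,t,s=jars()
for k in o:
    for r in o[k]: print(k,r,"car",((np.array(r[0])-C)@cx).round(3) if r[0]!="top only" else "",((np.array(r[0])-C)@cy).round(3) if r[0]!="top only" else "")
im=np.vstack([cv2.resize(t["image"][190:310,90:440],None,fx=2,fy=2),cv2.resize(s["image"][120:380,140:490],None,fx=1.3,fy=1.3)[:, :455].copy() if 0 else cv2.resize(s["image"][130:300,140:490],None,fx=2,fy=2)])
cv2.imwrite("pics/i.png",np.clip(im[:,:,::-1]*1.6,0,255).astype(np.uint8))
E
```

```text
0.034099629572422276
red ([0.5912, 0.1729, 0.0615], 350, 227) car -0.035 -0.047
red ('top only', [0.5771, 0.2597, 0.064], 352) car  
blue ([0.6256, -0.1739, 0.0548], 255, 335) car -0.384 -0.033
blue ('top only', [0.4899, 0.2511, 0.064], 354) car  
blue ([0.4255, -0.1853, 0.0553], 283, 404) car -0.367 0.167
```

View pics/i.png

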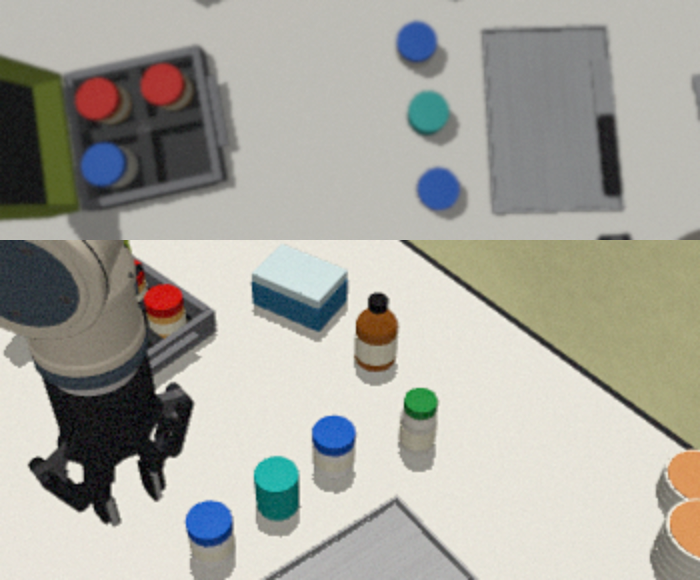

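```bash
cat >> h.py <<'E'
def best(p,yaws):
    c=[(abs(q[5]),y) for y in yaws for k in(0,np.pi) for y in(y+k,) if (q:=manip.solve_ik(p,down(y))) is not None]
    return down(min(c)[1])
def pick(xy,base,yaws,op=.07):
    p=np.array([*xy,base+.061]); o=best(p,yaws); up=[*xy,.19]
    manip.command_gripper(op,f_grip=40); manip.move_to(up,o); manip.servo_line(p,o,rate=.12)
    manip.command_gripper(.0); w=manip.get_width(); manip.servo_line(up,o,rate=.15)
    print("pick",w,manip.get_grip_force(),manip.get_time()); return w
def place(xy,base,yaws,op=.07):
    p=np.array([*xy,base+.0625]); o=best(p,yaws); up=[*xy,.19]
    manip.move_to(up,o); manip.servo_line([*xy,base+.075],o,rate=.15); f0=manip.get_contact_force()[2]
    manip.servo_line(p,o,rate=.05); print("place dF",manip.get_contact_force()[2]-f0)
    manip.command_gripper(op); manip.servo_line(up,o,rate=.15)
E
python3 - <<'E'
from h import *
t=manip.camera("top")
b=np.array([onz(t,394,267,.028)]); print("handle tray",(b-TC)@tx,(b-TC)@ty)
reds=sorted([onz(t,*b[0],.069) for r in(((0,150,60),(8,255,255)),((170,150,60),(180,255,255))) for b in blobs(t,*r)],key=lambda p:p[1])
for p in reds: print(p.round(4),((p-C)@cx).round(3),((p-C)@cy).round(3))
A=reds[0]
pick(A[:2],.008,[YAW+np.pi/4,YAW-np.pi/4])
place(tr(.065,.04,0)[:2],.004,[TY,TY+np.pi/4,TY+np.pi/2])
manip.move_to([.3,-.3,.35],down(0))
t=manip.camera("top");s=manip.camera("side")
cv2.imwrite("pics/j.png",np.hstack([t["image"][180:320,90:440],s["image"][130:270,140:490]])[:,:,::-1])
for c in(t,s): print([b for r in(((0,150,60),(8,255,255)),((170,150,60),(180,255,255))) for b in blobs(c,*r)])
E
```

```text
handle tray [-0.0531908] [-0.07269585]
[0.5893 0.1711 0.069 ] -0.037 -0.045
[0.5764 0.2579 0.069 ] 0.051 -0.044
pick 0.054738412552945384 42.39564657211304 33.0583
place dF -0.8987648185498407
[([351.9, 223.8], 301, [342, 214, 20, 20]), ([138.1, 238.9], 356, [128, 229, 21, 21])]
[([329.2, 272.9], 402, [318, 262, 24, 23])]
```

View pics/j.png

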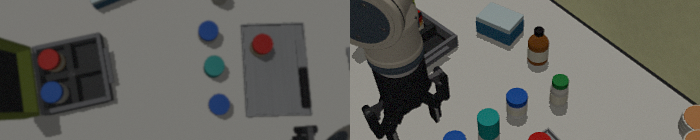

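Run:
```python
from h import *
t=manip.camera("top")
reds=sorted([onz(t,*b[0],.069) for r in(((0,150,60),(8,255,255)),((170,150,60),(180,255,255))) for b in blobs(t,*r)],key=lambda p:p[1])
pick(reds[-1][:2],.008,[YAW+np.pi/2],.068)
place(tr(-.06,.04,0)[:2],.004,[TY,TY+np.pi/4,TY+np.pi/2])
manip.move_to([.3,-.3,.35],down(0))
o,t,s=jars()
for k in o:
    for r in o[k]: print(k,r)
cv2.imwrite("pics/k.png",cv2.resize(np.hstack([t["image"][170:320,60:440],s["image"][130:400,140:490][:150]*0]),(760,150)) if 0 else np.clip(cv2.resize(t["image"][170:320,60:440],None,fx=2,fy=2)[:,:,::-1]*1.6,0,255).astype(np.uint8))
```

```text
pick 0.05483648482161087 42.423444986343384 43.6583
place dF 0.7334450656547788
red ([0.5773, -0.3164, 0.0582], 308, 407)
red ([0.4524, -0.3104, 0.0588], 326, 461)
blue ([0.6253, -0.1738, 0.055], 253, 336)
blue ('top only', [0.4897, 0.2514, 0.064], 352)
blue ([0.4257, -0.1853, 0.0552], 283, 406)
```

View pics/k.png

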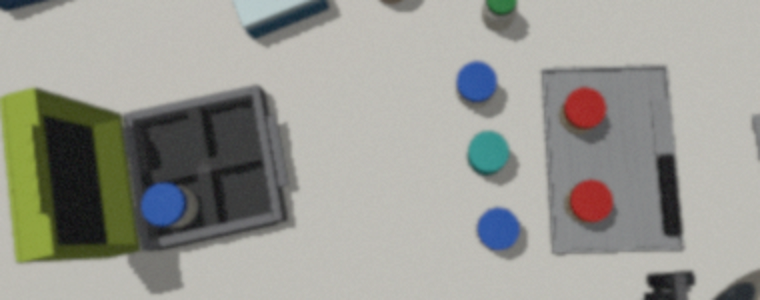

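Run:
```python
from h import *
D=[YAW+np.pi/4,YAW-np.pi/4]
pick((.6253,-.1738),0,[np.pi/2])
place(car(-.046,-.046,0)[:2],.008,D)
pick((.4257,-.1853),0,[np.pi/2])
place(car(-.046,.046,0)[:2],.008,D)
manip.move_to([.3,-.3,.35],down(0))
o,t,s=jars()
for k in o:
    for r in o[k]: print(k,r)
print(manip.get_time())
a=cv2.resize(t["image"][180:310,60:440],None,fx=2,fy=2); b=cv2.resize(s["image"][110:250,100:480],None,fx=2,fy=2)
cv2.imwrite("pics/l.png",np.clip(np.vstack([a,b])[:,:,::-1]*1.6,0,255).astype(np.uint8))
```

```text
pick 0.05497682585109363 42.348761558532715 53.85
place dF -0.4679127705845624
pick 0.054648137293328854 42.32174813747406 62.3917
place dF -0.34290203778280515
red ([0.577, -0.3162, 0.0594], 303, 407)
red ([0.4524, -0.3104, 0.0584], 329, 460)
blue ([0.5929, 0.1649, 0.0615], 328, 254)
blue ('top only', [0.5007, 0.1518, 0.064], 345)
blue ('top only', [0.4899, 0.2514, 0.064], 347)
68.4583
```

View pics/l.png

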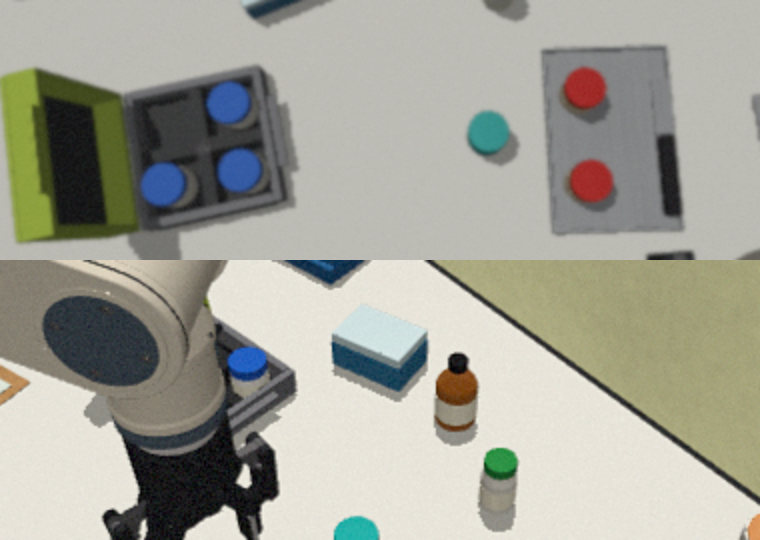

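```bash
cat >> h.py <<'E'
def lidtip(th,phi,h,d=.16,yaw=0):
    "TCP pose with closed fingertip at lid-local (-d, .046+h)"
    r=R.from_rotvec(th*cy); tip=H+r.apply(-d*cx+(.046+h)*cz)
    o=R.from_rotvec(phi*cy)*R.from_rotvec(down(YAW+np.pi/2+yaw)); z=o.as_matrix()[:,2]
    return tip-.022*z,o.as_rotvec()
E
python3 - <<'E'
from h import *
for yaw in(0,np.pi,np.pi/2,-np.pi/2):
    print(yaw)
    for th in(1.74,1.4,1,.6,.3,0):
        for ph in(.3,.5,):
            q=manip.solve_ik(*lidtip(th,ph*th/1.74,.03 if th>1.7 else 0,yaw=yaw)); print(th,ph,None if q is None else np.round(q,2))
E
```

```text
0
1.74 0.3 [ 0.75  0.59  1.5  -0.26  1.24 -2.42]
1.74 0.5 [ 0.81  0.66  1.42 -0.39  1.4  -2.33]
1.4 0.3 None
1.4 0.5 [ 0.68  0.53  1.57 -0.36  1.28 -2.45]
1 0.3 None
1 0.5 None
0.6 0.3 None
0.6 0.5 None
0.3 0.3 None
0.3 0.5 None
0 0.3 None
0 0.5 None
3.141592653589793
1.74 0.3 [ 0.75  0.59  1.5  -0.26  1.24  0.72]
1.74 0.5 [ 0.81  0.66  1.42 -0.39  1.4   0.81]
1.4 0.3 [ 0.62  0.48  1.61 -0.23  1.17  0.59]
1.4 0.5 [ 0.68  0.53  1.57 -0.36  1.28  0.69]
1 0.3 [ 0.5   0.44  1.7  -0.18  1.07  0.45]
1 0.5 [ 0.55  0.46  1.68 -0.29  1.14  0.55]
0.6 0.3 [ 0.37  0.44  1.77 -0.12  0.96  0.3 ]
0.6 0.5 [ 0.4   0.45  1.76 -0.2   0.98  0.38]
0.3 0.3 [ 0.29  0.48  1.82 -0.07  0.86  0.19]
0.3 0.5 [ 0.31  0.48  1.81 -0.11  0.87  0.24]
0 0.3 [ 0.22  0.54  1.85 -0.    0.76  0.08]
0 0.5 [ 0.22  0.54  1.85 -0.    0.76  0.08]
1.5707963267948966
1.74 0.3 [ 0.75  0.59  1.5  -0.26  1.24  2.29]
1.74 0.5 [ 0.81  0.66  1.42 -0.39  1.4   2.38]
1.4 0.3 [ 0.62  0.48  1.61 -0.23  1.17  2.16]
1.4 0.5 [ 0.68  0.53  1.57 -0.36  1.28  2.26]
1 0.3 [ 0.5   0.44  1.7  -0.18  1.07  2.02]
1 0.5 [ 0.55  0.46  1.68 -0.29  1.14  2.12]
0.6 0.3 [ 0.37  0.44  1.77 -0.12  0.96  1.87]
0.6 0.5 [ 0.4   0.45  1.76 -0.2   0.98  1.95]
0.3 0.3 [ 0.29  0.48  1.82 -0.07  0.86  1.76]
0.3 0.5 [ 0.31  0.48  1.81 -0.11  0.87  1.81]
0 0.3 [ 0.22  0.54  1.85 -0.    0.76  1.66]
0 0.5 [ 0.22  0.54  1.85 -0.    0.76  1.66]
-1.5707963267948966
1.74 0.3 [ 0.75  0.59  1.5  -0.26  1.24 -0.85]
1.74 0.5 [ 0.81  0.66  1.42 -0.39  1.4  -0.76]
1.4 0.3 [ 0.62  0.48  1.61 -0.23  1.17 -0.98]
1.4 0.5 [ 0.68  0.53  1.57 -0.36  1.28 -0.88]
1 0.3 [ 0.5   0.44  1.7  -0.18  1.07 -1.12]
1 0.5 [ 0.55  0.46  1.68 -0.29  1.14 -1.02]
0.6 0.3 [ 0.37  0.44  1.77 -0.12  0.96 -1.27]
0.6 0.5 [ 0.4   0.45  1.76 -0.2   0.98 -1.19]
0.3 0.3 [ 0.29  0.48  1.82 -0.07  0.86 -1.38]
0.3 0.5 [ 0.31  0.48  1.81 -0.11  0.87 -1.33]
0 0.3 [ 0.22  0.54  1.85 -0.    0.76 -1.49]
0 0.5 [ 0.22  0.54  1.85 -0.    0.76 -1.49]
```

Run:
```python
from h import *
manip.command_gripper(0.0,f_grip=30)
P=lambda th,h:lidtip(th,.55*th/1.74,h,yaw=np.pi)
p,o=P(1.74,.045)
manip.move_to([.35,.1,.45],down(YAW-np.pi/2))
manip.move_to(p+.05*cx+[0,0,.15],o); manip.servo_line(p+.05*cx,o,rate=.2); manip.servo_line(p,o); f0=np.array(manip.get_contact_force())
for th in list(np.arange(1.74,.2,-.08))+[.15,.1,.06,.03,.01,0,-.01,-.02]:
    k=min(1,th/.5) if th>0 else 0
    manip.servo_line(*P(th,.012*k),rate=.1)
    f=np.array(manip.get_contact_force())-f0
    if np.linalg.norm(f)>6 or th<.2: print(round(th,2),f.round(1))
    if np.linalg.norm(f)>15 and th<.2: break
    if np.linalg.norm(f)>40: break
print(manip.get_time())
p=manip.get_position(); manip.servo_line(p+[0,0,.15],rate=.2)
s=manip.camera("side");cv2.imwrite("pics/m.png",s["image"][:,:,::-1])
```

```text
0.15 [ 0.3 -0.1  0.1]
0.1 [-0.6 -0.2 -0.3]
0.06 [ 0.7  0.  -0.2]
0.03 [-0.9 -0.7 -0.2]
0.01 [ 0.  -0.1  1.3]
0 [0.6 0.2 1.6]
-0.01 [-5.1  1.7 15.9]
81.4333
```

View pics/m.png

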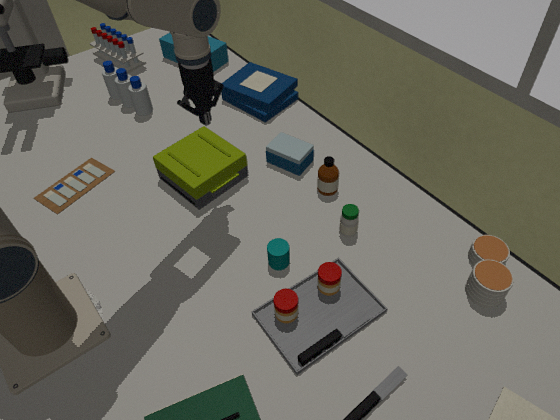

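Run:
```python
from h import *
s=manip.camera("side");t=manip.camera("top");crop(s,245,255,150,115,5,"pics/n.png")
sc=[(339,262),(385,309),(297,369),(253,312)]; tc=[(331,205),(393,203),(400,295),(336,297)]
for c,q in((t,tc),(s,sc)):
    Q=np.array([onz(c,*p,.014) for p in q]); print(Q.mean(0).round(4),[np.linalg.norm(Q[i]-Q[(i+1)%4]).round(3) for i in range(4)]); d=Q[0]+Q[1]-Q[2]-Q[3]; print(np.arctan2(d[1],d[0]))
def rect(c,x,y,w,h):
    m=(c["image"][y:y+h,x:x+w].max(2)<42).astype(np.uint8); n,l,st,_=cv2.connectedComponentsWithStats(m); m=l==1+np.argmax(st[1:,4])
    return cv2.boxPoints(cv2.minAreaRect(np.argwhere(m)[:,::-1].astype(np.float32)))+[x,y]
for c,roi in((t,(380,240,25,56)),(s,(292,325,58,45))):
    b=rect(c,*roi); e=[(b[i]+b[(i+1)%4])/2 for i in range(4)]
    k=int(np.argmax([np.linalg.norm(e[i]-e[i+2]) for i in range(2)]))
    for j in(k,k+2):
        P=onz(c,*e[j],.02); print(e[j].round(1),P.round(4),((P-TC)@tx).round(4),((P-TC)@ty).round(4))
```

```text
[ 0.5106 -0.3531  0.014 ] [np.float64(0.178), np.float64(0.258), np.float64(0.174), np.float64(0.257)]
-0.05706368995070022
[ 0.5134 -0.3597  0.014 ] [np.float64(0.165), np.float64(0.248), np.float64(0.169), np.float64(0.249)]
-0.07100288711212228
[391.9 247.8] [ 0.5072 -0.4268  0.02  ] 0.0004 -0.0739
[396.1 287.3] [ 0.3993 -0.4233  0.02  ] -0.1075 -0.076
[340.  332.6] [ 0.5113 -0.4322  0.02  ] 0.0049 -0.0791
[298.5 361.7] [ 0.3976 -0.427   0.02  ] -0.109 -0.0798
```

View pics/n.png

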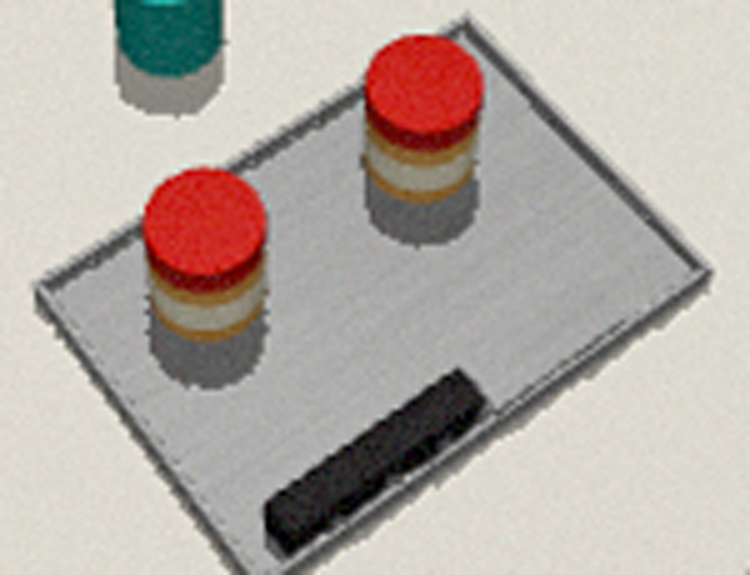

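Run:
```python
from h import *
manip.command_gripper(.05); manip.hold(.5); print(manip.get_time(), manip.sign_off())
```

```text
the job is handed in; nothing more can be done
83.525 None
```

I handed the job in at 83.5 s with every step done as far as the pictures show: lid pried up with the spatula and shut again, both red-capped jars upright on the tray, three blue-capped jars standing in carrier cells, and the spatula lying on the tray. The spatula lies against the tray's rim because it had shifted about 3 cm after I put it down, and `sign_off()` returned no verdict.

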